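# Peel the top tray off a stuck stack and present its label to the bench scanner

### The job

The nested trays have stuck together: push the whole stack home and square against both fences of the steel corner stop, so that it cannot run away. Then pinch only the top tray by its rim at the blue-marked corner and peel it off, tipping that corner well up before the far corner leaves the nest, and leaving the trays below lying in place against the fences. Hold it up, level and still, with the yellow code label on its end wall squarely in front of the bench scanner's glass and about 80 mm from it, and finish while holding it there; do not touch the scanner, and leave the bottle, the white vessel and the tip box alone.

Things in the scene. Friction and masses are not known exactly. Their poses are not given: they have to be found in the camera images.
- corner_stop: Dark plate 240 x 186 x 5 mm fixed on the bench, with two upright steel fences, tops 65 mm above the bench. Origin under the plate's centre, x and y along its edges. Stop faces: x = +105 mm (from y = -34 to 86) and y = +78 mm (from x = -67 to 113); the -x and -y sides are open. A tray home against both, its x along the plate's x, has its origin at x = 20.0, y = 20.5 mm in this frame.
- tray_stack: The three lower trays, jammed fast together as one, 0.36 kg, loose on the plate; origin at the underside's centre, 5 mm above the bench. Every tray is green, 170 (x) x 115 (y) mm over the rim, 36 mm tall. Rim: an upright band 8 mm wide, 12 mm tall. Nested trays stand 14 mm higher each, rims flush above one another: bands at z = 24-36, 38-50, 52-64 mm, top tray 66-78.
- tray_top: Top tray, 0.1 kg, origin under its centre, 47 mm above the bench while nested, rim top at 83 mm, 2 mm of air below the rim. Three sprung snaps in the rim below hold it at x, y = (-45, 49), (45, -49), (45, 49) mm, none at the blue corner (-x, -y); each holds 1 to 2 N over 6 mm of lift. Lifted level it can drag the stack up; tipped slowly 16 degrees over the far corner (+x, +y) it comes off.
- grip_rim (a point): Middle of the blue 40 mm insert on top of the top tray's rim: tray frame x = -57, y = -53.5, z = 36 mm (long -y side, near the -x end). The rim here is 8 mm wide across y; pinch it with one finger inside the tray, one outside. A shelf inside, 10 mm below the rim's top, lets a finger go at most 9 mm down.
- lift_corner (a point): Outer corner of the top tray's rim at the blue insert, at the rim's top: tray frame x = -85, y = -57.5, z = 36 mm.
- far_corner (a point): The corner diagonally across from the blue one, at the rim's top: tray frame x = +85, y = +57.5, z = 36 mm.
- label (a point): Middle of the yellow code label (46 x 18 mm, black bars) on the outside of the top tray's +x end wall: tray frame x = 70, y = 0, z = 12 mm. It faces the tray's +x and 20 degrees downward (hidden while nested). Axes as the tray's.
- scanner: Presentation code scanner fixed on the bench: black foot 104 mm across, a stem, and a light grey head 78 mm wide, up to 180 mm above the bench. Its dark red glass looks along the scanner's -x and 20 degrees upward. Origin under the foot, z up.
- glass (a point): Middle of the scanner's glass: scanner frame x = -32, y = 0, z = 140 mm. Axes as the scanner's.
- scan_spot (a point): Where a label is read: the point 80 mm straight out from the glass, scanner frame x = -107, y = 0, z = 167 mm. A tray held level with its x axis along the scanner's x axis and its label here faces the glass squarely. Axes as the scanner's.
- reagent_bottle: Bystander: amber bottle, 68 mm across, 150 mm tall, standing. Origin under its centre.
- digestion_vessel: Bystander: white plastic vessel with a cap, 54 mm across, 108 mm tall, standing. Origin under its centre.
- tip_box: Bystander: blue box with a white lid, 87 x 124 mm, 58 mm tall. Origin under its centre.
Things that resemble listed ones, but are neither listed nor needed, are in the scene too. What is shaped like the tray_stack but pink or red is not meant.

How it is judged (in metres and radians):
On the way, in this order (a step that is already met when the one before it is completed fails the run):
1. the stack is home and square against both fences (x of tray_stack in the frame of corner_stop above 0.016 m and y of tray_stack in the frame of corner_stop above 0.0165 m and angle between the x axis of tray_stack and the x axis of corner_stop, either way round below 0.04 rad and height (world z) of tray_stack below 0.009 m and z of each of far_corner, lift_corner in the frame of tray_stack below 0.082 m), for 0.2 s.
2. the blue corner of the top tray is up by 20 mm or more while the opposite corner still sits in the nest (z of lift_corner in the frame of tray_stack above 0.098 m and z of far_corner in the frame of tray_stack below 0.09 m), for 0.1 s.
At the end, for the whole second after the job is handed in: The top tray is held by the fingers alone, still, level within 14 deg, its label within 25 mm (30 along the beam) of the scan spot and facing the glass within 16 deg; the lower trays lie on the plate within 4 mm of both fences, square to 2 deg (x of tray_stack in the frame of corner_stop above 0.016 m and y of tray_stack in the frame of corner_stop above 0.0165 m and angle between the x axis of tray_stack and the x axis of corner_stop, either way round below 0.04 rad and height (world z) of tray_stack below 0.009 m and x of label in the frame of scan_spot between -0.035 and 0.03 m and y of label in the frame of scan_spot between -0.025 and 0.025 m and z of label in the frame of scan_spot between -0.025 and 0.025 m and x of tray_top in the frame of scan_spot below -0.02 m and angle between tray_top's own z axis and vertical below 0.25 rad and angle between the x axis of tray_top and the x axis of scanner, either way round below 0.28 rad and height (world z) of tray_top above 0.1 m and contact force between the fingers and tray_top above 2 N and contact force between tray_top and scanner below 0.2 N and contact force between tray_top and tray_stack below 0.2 N and contact force between tray_top and corner_stop below 0.2 N and contact force between tray_top and tip_box below 0.2 N and contact force between tray_top and digestion_vessel below 0.2 N and linear speed of tray_top below 0.02 m/s and angular speed of tray_top below 0.15 rad/s); the arm keeps its last pose, push and grip.
It fails at once if the lower trays are lifted more than 8 mm or tipped more than 4 degrees (height (world z) of tray_stack above 0.013 m or angle between tray_stack's own z axis and vertical above 0.07 rad).
It fails at once if the scanner is touched (contact force between scanner and anything else above 0.5 N).
It fails at once if the amber bottle is pushed away by more than 15 mm or tipped (distance of reagent_bottle from where it was at the start of the episode above 0.015 m or angle between reagent_bottle's own z axis and vertical above 0.3 rad).
It fails at once if the white vessel is pushed away by more than 15 mm or tipped (distance of digestion_vessel from where it was at the start of the episode above 0.015 m or angle between digestion_vessel's own z axis and vertical above 0.3 rad).
It fails at once if the tip box is pushed away by more than 15 mm or tipped (distance of tip_box from where it was at the start of the episode above 0.015 m or angle between tip_box's own z axis and vertical above 0.3 rad).
It also fails if it takes over 72 s, if anything falls off the work surface, if the arm or the gripper's body presses on something with over 40 N, if the wrist force passes 120 N, or if a joint passes its speed limit or range.

### The arm

A 6-joint arm with a two-finger parallel gripper is mounted at the origin on the work surface. World frame = base frame: x ahead of the robot, y to its left, z up, the work surface at z = 0. Lengths are in m, angles in degrees, forces in N, time in s.
With the tool pointing down it reaches from about 0.275 to 1 m from the base axis. Payload 8.4 kg.
Tool frame: the origin (TCP) lies at the very end of the fingers, on their centre line; the grasp point (between the pads) lies 19 mm behind it (manip.grip_point_offset is the distance from the TCP to the grasp point, in m); x points along the fingers, y is the direction in which the jaws open and shut, and the axes are right-handed (so a half turn about x gives the same grasp; the last joint's range is limited). The gripper opens to 85 mm and grips with 20 to 120 N. Pads are 22 mm wide; open, the fingers measure 114 mm over their backs; the gripper's body (76 mm by 85 mm) begins 54 mm behind the grasp point. The pads swing forward as they close: fully open they stand 13 mm farther back than shut.
Start: joints at [-64.996, 20.225, 93.587, -0, 66.188, -0.138], TCP at [0.266, -0.566, 0.231] pointing down, gripper open.
Joint ranges: [-150.9, 150.9], [-52.94, 120.26], [3.33, 152.33], [-74.26, 254.26], [0, 154.13], [-172.89, 172.89]. Speed limits (degrees/s): [127.2, 127.2, 159.86, 180, 180, 180].

### API

Orientations are given as [roll, pitch, yaw] about the fixed x, y, z axes, in that order (R = Rz(yaw) Ry(pitch) Rx(roll)).
In Python, from workcell import telemetry, imaging, order, nets, manip gives the robot as it stands.
- The arm moves only by the tool play_rows, never from a script. Its arguments are lists of equal length, an entry for each row: "gripper": the finger opening in m, from 0 to 0.0854; "slide": the shift along the tool's x, y, z in m, a list of three; "roll": the turn about the tool's x in rad. A call has 1 to 20 rows; each row is the pose to reach, as a shift and turn from the pose measured when the call began, along the tool's axes at that moment; what a row does not reach only later rows make up. A row lasts 1/10 s, in which the tool goes at most 50 mm and 8.59 degrees, less where a joint would pass 70% of its speed; a pose out of reach is approached as far as the arm can. A call with a gripper value outside its range is refused whole. The fingers move at their own pace and stop on an object; "force" is the grip in N (left out, the last holds). Time passes only in rows, so rows that repeat a pose let the fingers close. It gives the time, the measured TCP pose, the force and the opening at its end, in the units of the state.
- telemetry.sense(): the state, without advancing time (a new reading comes with each control period).
- imaging.snapshot(name): name is "scene" or "top" or "wrist"; returns the picture (384x512x3 uint8, blue, green, red); there is no depth.
- imaging.camera_info(name): a dict with "K" (3x3 intrinsics, pixels), "k1" (the pictures are not rectified: a ray, as slopes to the right and down, at radius r is drawn at 1 + k1 r^2 times it, then the intrinsics apply), "rvec" (rotation vector, rad) and "tvec" (3), from world to camera coordinates, as OpenCV has them. Camera axes: x right, y down, z forward; pixel columns grow to the right and rows downward; lengths in m; the calibration is good to about 2 mm. A picture is of the moment at which its call begins: read the wrist's pose just before it. camera_info takes no time and is no camera call; for the wrist camera it gives the pose at the moment of the call.
- order.job_done(): hands the job in, once; it reports no verdict.
Trained networks look in the newest picture that a camera, given by its name, has taken for a name from the list of things; names that differ only in an ending like _2 or _b are one class to them, and where a whole thing is asked for, a point or a joint stands for the part that bears it (a point fixed in the world has none). Each returns a list of dicts, best first, with "score" (0 to 1); they miss things now and then, are a little off and sometimes report something else, mostly with a low value. They report only what shows in the picture. A call takes as long as a camera call. They do not tell look-alikes from the thing itself.
- nets.masks_of(target, camera): "region" (384x512 bool, what is visible of it) and "box" ([left, top, width, height] in pixels, round what is visible of it).
- nets.pinpoint(target, camera): "pixel" ([column, row] in pixels: a listed point, or the origin of a listed thing).
The state is a dict: "clock": time; "qpos": joint angles; "joint_vel": joint speeds; "joint_torque": joint torques, N m; "position": TCP position; "tcp_rot": TCP orientation; "ft_force": force on the tool from outside, world axes, zero at the start; "moment": the same for the moment, N m; "finger_gap": opening from 0.0 (shut) to 1.0 (fully open).
Only numpy, scipy, OpenCV 4.12 (cv2) and the standard library are available. Lean on these libraries where they do the work, as an engineer would, in place of code of your own. Each camera call takes 0.05 s, during which the arm holds its last target. There are 200 camera calls.

## Working session

There is one attempt and no reset: what is moved stays moved. The work goes in short steps, Python scripts to look and compute and a tool call to move; the robot and the scene stay as the last step left them, time stands still between calls to the robot, and variables do not carry over. Pictures are saved under pics/ and viewed, about 8 in all and at most 12, crops included, and the job is handed in when it is done.

Besides the shell and the picture viewer there is one more tool, called after "Call:" as name([rows], argument=value, ...), one row to a line, values as JSON. play_rows: Moves the arm, as the interface text tells. Its arguments: {"type":"object","properties":{"gripper":{"type":"array"},"slide":{"type":"array"},"roll":{"type":"array"},"force":{"type":"number"}},"required":["gripper","slide","roll"]}

```bash
ls; mkdir -p pics; python3 - <<'E'
from workcell import telemetry, imaging, nets, manip
import cv2,numpy as np
s=telemetry.sense();print(s)
print([x for x in dir(manip) if x[0]!='_'],manip.grip_point_offset)
a=imaging.snapshot("scene");b=imaging.snapshot("top")
cv2.imwrite("pics/s.png",a);cv2.imwrite("pics/t.png",b)
cv2.imwrite("pics/all.png",cv2.resize(np.vstack([a,b]),None,fx=.78,fy=.78)) 
for c in("scene","top"):
  print(c,imaging.camera_info(c))
for c in ("scene","top"):
  for t in ["corner_stop","tray_stack","tray_top","grip_rim","lift_corner","far_corner","scanner","glass","reagent_bottle","digestion_vessel","tip_box"]:
    print(c,t,[(round(d["score"],2),np.round(d["pixel"],1).tolist()) for d in nets.pinpoint(t,c)[:3]])
E
```

```text
pics
{'clock': 0.0, 'qpos': array([-6.49966910e+01,  2.02627685e+01,  9.36305786e+01, -6.40217348e-04,
        6.61873337e+01, -1.38650307e-01]), 'joint_vel': array([ 0.07688842, -0.09767445, -0.03188575,  0.02167656, -0.00958248,
        0.00345562]), 'joint_torque': array([-4.22129206e-04, -6.05244541e+01, -3.42063332e+01,  1.34840470e-04,
        9.29994247e-03,  5.48119647e-05]), 'position': array([ 0.26531815, -0.56535024,  0.23054739]), 'tcp_rot': array([-89.72296794,  89.91931708, 115.41925022]), 'ft_force': array([-0.41351991,  0.326215  ,  0.36560849]), 'moment': array([-0.06931479,  0.00949607,  0.00137268]), 'finger_gap': 0.9989822980942935}
['Unreachable', 'grip_point_offset'] 0.0187
scene {'K': array([[422.73274525,   0.        , 252.03918517],
       [  0.        , 422.73274525, 191.97648311],
       [  0.        ,   0.        ,   1.        ]]), 'k1': -0.019231686458632255, 'rvec': array([ 1.98480693,  1.78571778, -0.54429135]), 'tvec': array([ 0.03330305, -0.40251938,  1.76242449])}
top {'K': array([[470.51345398,   0.        , 263.44861988],
       [  0.        , 470.
[... 555 characters left out ...]

scene glass [(0.65, [398.7, 214.6])]
scene reagent_bottle [(0.63, [160.5, 243.6])]
scene digestion_vessel [(0.83, [318.8, 270.1])]
scene tip_box [(0.7, [328.0, 164.6])]
top corner_stop []
top tray_stack [(0.96, [239.7, 263.7]), (0.95, [337.1, 240.8])]
top tray_top [(0.75, [178.1, 258.2]), (0.69, [273.3, 180.5])]
top grip_rim [(0.59, [285.0, 196.6])]
top lift_corner [(0.9, [286.8, 208.9])]
top far_corner [(0.59, [257.4, 150.9])]
top scanner [(0.6, [128.8, 154.1])]
top glass [(0.57, [126.4, 155.5]), (0.5, [132.0, 155.5])]
top reagent_bottle [(0.86, [359.0, 177.1]), (0.45, [273.1, 177.9])]
top digestion_vessel [(0.81, [211.4, 137.2]), (0.7, [127.2, 153.0])]
top tip_box [(0.67, [176.7, 258.0])]
```

View pics/all.png

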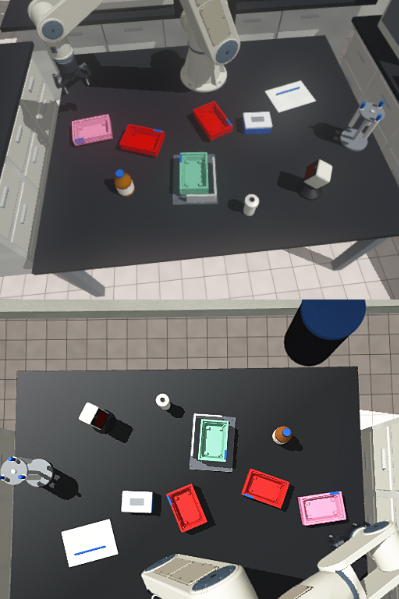

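```bash
python3 -c "
import cv2
a=cv2.imread('pics/t.png')[90:290,90:390]
cv2.imwrite('pics/tc.png',cv2.resize(a,None,fx=2.66,fy=2.66,interpolation=cv2.INTER_CUBIC))"
```

```text
(no output)
```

View pics/tc.png

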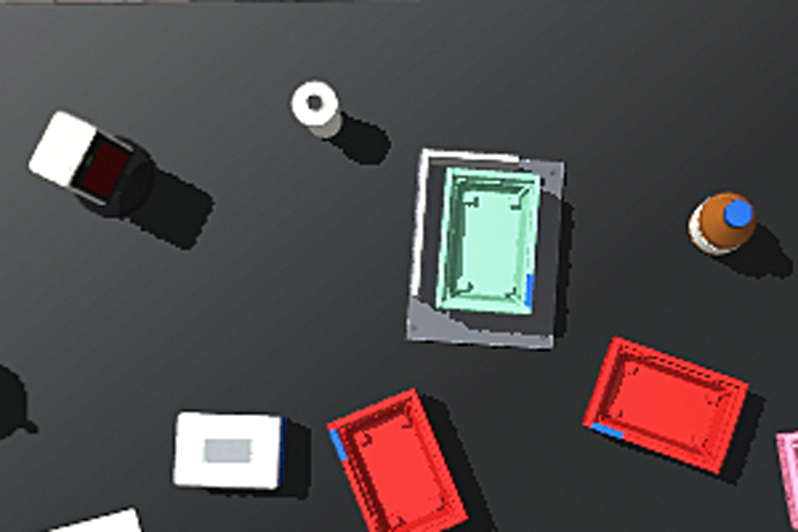

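Overhead view: the only green stack (orig. px ~(273,180), blue insert at ~(288,198)) sits on the plate between white fences. The two red trays (crop (400,450), (665,405)) and the pink tray are decoys, and the crop confirms the green one. The scanner is at ~(125,155), glass facing lower right.

```bash
cat > h.py <<'E'
from workcell import telemetry, imaging, nets
import cv2,numpy as np
from scipy.optimize import least_squares
from scipy.spatial.transform import Rotation as Ro
def proj(P,ci):
    p=Ro.from_rotvec(ci["rvec"]).apply(np.atleast_2d(P))+ci["tvec"]
    s=p[:,:2]/p[:,2:]; s=s*(1+ci["k1"]*(s**2).sum(1,keepdims=True))
    return s@ci["K"][:2,:2].T+ci["K"][:2,2]
def unproj(px,z,ci):
    px=np.atleast_2d(px).astype(float); d=(px-ci["K"][:2,2])/ci["K"][0,0]; s=d.copy()
    for _ in range(10): s=d/(1+ci["k1"]*(s**2).sum(1,keepdims=True))
    R=Ro.from_rotvec(ci["rvec"]); r=R.inv().apply(np.c_[s,np.ones(len(s))]); c=-R.inv().apply(ci["tvec"])
    return c+r*((z-c[2])/r[:,2])[:,None]
def T(pose,L):
    L=np.atleast_2d(L);x,y,a=pose;c,s=np.cos(a),np.sin(a)
    return np.c_[x+c*L[:,0]-s*L[:,1],y+s*L[:,0]+c*L[:,1],L[:,2]]
def fit(L,px,ci,x0):
    r=least_squares(lambda p:(proj(T(p,L),ci)-px).ravel(),x0,loss="soft_l1",f_scale=2);return r.x,np.abs(proj(T(r.x,L),ci)-px).max(1)
def rel(a,b): # pose b in frame a
    d=np.subtract(b[:2],a[:2]);c,s=np.cos(a[2]),np.sin(a[2]);return np.array([c*d[0]+s*d[1],-s*d[0]+c*d[1],b[2]-a[2]])
E
python3 - <<'E'
from h import *
ci=imaging.camera_info("top")
o=lambda l:np.array(l)/2.66+90
tr,e=fit([[.085,.0575,.083],[.085,-.0575,.083],[-.085,-.0575,.083],[-.085,.0575,.083]],o([[447,168],[541,178],[533,315],[435,306]]),ci,[.7,0,0]);print("tray",tr,e)
pl,e=fit([[-.12,.093,.005],[-.12,-.093,.005],[.12,-.093,.005]],o([[407,338],[553,348],[566,161]]),ci,[.7,0,0]);print("plate",pl,e)
print("rel",rel(pl,tr))
for n,p,z in [("bottlecap",(738,212),.15),("vessel",(315,103),.108),("tip",(228,450),.058),("foot",(115,178),.01),("headwhite",(65,150),.18),("glass",(106,168),.14)]: print(n,unproj(o(p),z,ci).round(3))
# scanner head: print scene too
s=cv2.imread("pics/s.png")[150:300,360:460];t=cv2.imread("pics/t.png")[115:190,85:160]
cv2.imwrite("pics/sc.png",np.hstack([cv2.resize(s,(400,600),interpolation=2),cv2.resize(t,(400,400),interpolation=2).__class__(0) if 0 else cv2.copyMakeBorder(cv2.resize(t,(400,400),interpolation=2),0,200,0,0,0)]))
E
```

```text
tray [ 0.61907054 -0.11245277 -0.09404489] [0.14842821 0.82824309 0.76576872 0.57174542]
plate [ 0.61838908 -0.11057865 -0.08381108] [0.16007839 0.18932607 0.09749375]
rel [ 0.00083595 -0.0018105  -0.01023381]
bottlecap [[ 0.642 -0.399  0.15 ]]
vessel [[0.786 0.094 0.108]]
tip [[0.371 0.207 0.058]]
foot [[0.714 0.361 0.01 ]]
headwhite [[0.719 0.37  0.18 ]]
glass [[0.705 0.335 0.14 ]]
```

View pics/sc.png

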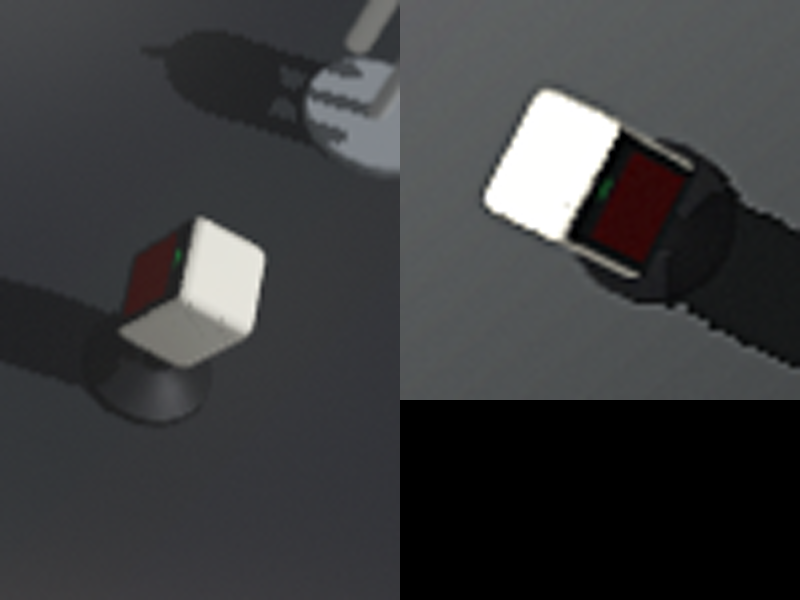

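```bash
python3 - <<'E'
from h import *
ci=imaging.camera_info("top")
o=lambda l:(np.array(l,float)-[400,0])*.1875+[85,115]
for a,b,z in [((548,88),(485,203),.178),((620,127),(562,240),.178),((690,182),(640,268),.125),((628,140),(575,225),.155)]:
  A,B=unproj(o([a,b]),z,ci);d=B-A;d=-d if d[0]<0 else d
  print("yaw of x-axis if y=%s"%d.round(3),np.degrees(np.arctan2(d[1],d[0]))-90, np.degrees(np.arctan2(d[1],d[0]))+90, np.hypot(*d[:2]))
G=unproj(o([635,208]),.14,ci)[0];print("glass",G)
s=imaging.camera_info("scene");p=np.array([[155,270]])*.25+[360,150]
print("glass scene",unproj(p,.14,s), proj(G,s),p)
# foot ellipse centre
print("foot top",unproj(o([655,220]),.005,ci),"scene",unproj(np.array([[148,380]])*.25+[360,150],.01,s))
E
```

```text
yaw of x-axis if y=[ 0.066 -0.035 -0.   ] -117.91126209561516 62.08873790438484 0.07440244864150262
yaw of x-axis if y=[ 0.064 -0.032 -0.   ] -116.48704503391238 63.51295496608762 0.07205234427001815
yaw of x-axis if y=[ 0.051 -0.029 -0.   ] -119.66413736463232 60.335862635367675 0.05841695077095128
yaw of x-axis if y=[ 0.049 -0.03  -0.   ] -121.33778633690136 58.66221366309864 0.057652235490376055
glass [0.70194882 0.33720957 0.14      ]
glass scene [[0.70556971 0.3429061  0.14      ]] [[396.57294154 216.64563546]] [[398.75 217.5 ]]
foot top [[0.71760779 0.36419928 0.005     ]] scene [[0.73685374 0.3648472  0.01      ]]
```

```bash
cat >> h.py <<'E'
PL=[.6184,-.1106,-.0838]
def go(xyz,jaw=None):
    "slide/roll in tool axes; jaw = world angle (deg) of tool y, mod 180"
    s=telemetry.sense();R=Ro.from_euler("xyz",s["tcp_rot"],degrees=True).as_matrix()
    a=np.degrees(np.arctan2(R[1,1],R[0,1]))
    d=np.subtract(xyz,s["position"]);sl=R.T@d
    print("t",s["clock"].round(2) if hasattr(s["clock"],"round") else s["clock"],"pos",s["position"].round(4),"jaw",a.round(2),"j1,j6",s["qpos"][[0,5]].round(1),"F",s["ft_force"].round(1),"gap",round(s["finger_gap"],3))
    print(" slide",sl.round(4))
    if jaw is not None:
        r=(jaw-a+90)%180-90
        if R[2,0]<0: r=-r   # tool x down: turn about it is clockwise seen from above
        print(" roll rad",np.radians(r).round(4),"alt",np.radians(r-180*np.sign(r)).round(4))
def plate(x,y,z): 
    return T(PL,[[x,y,z]])[0]
E
python3 - <<'E'
from h import *
print(PL)
go(plate(-.13,-.008,.15),85.2)
print(plate(-.13,-.008,.15))
E
```

```text
[0.6184, -0.1106, -0.0838]
t 1.2 pos [ 0.2655 -0.5658  0.2313] jaw -64.86 j1,j6 [-65.   -0.1] F [-0.4  0.2  0.7] gap 1.002
 slide [ 0.0813 -0.3201 -0.3962]
 roll rad 0.5226 alt -2.619
[ 0.48818658 -0.10769067  0.15      ]
```

Call:
play_rows([
  [0.0813,-0.3201,-0.3962],
  [0.0813,-0.3201,-0.3962],
  [0.0813,-0.3201,-0.3962],
  [0.0813,-0.3201,-0.3962],
  [0.0813,-0.3201,-0.3962],
  [0.0813,-0.3201,-0.3962],
  [0.0813,-0.3201,-0.3962],
  [0.0813,-0.3201,-0.3962],
  [0.0813,-0.3201,-0.3962],
  [0.0813,-0.3201,-0.3962],
  [0.0813,-0.3201,-0.3962],
  [0.0813,-0.3201,-0.3962],
  [0.0813,-0.3201,-0.3962],
  [0.0813,-0.3201,-0.3962],
  [0.0813,-0.3201,-0.3962],
], gripper=[0.06,0.06,0.06,0.06,0.06,0.06,0.06,0.06,0.06,0.06,0.06,0.06,0.06,0.06,0.06], roll=[0.5226,0.5226,0.5226,0.5226,0.5226,0.5226,0.5226,0.5226,0.5226,0.5226,0.5226,0.5226,0.5226,0.5226,0.5226])

```text
clock: 2.7
position: [0.4879, -0.1088, 0.1502]
tcp_rot: [147.2, 90.0, -37.7]
ft_force: [-0.7, -1.2, -0.1]
finger_gap: 0.699
```

```bash
python3 - <<'E'
from h import *
go(plate(-.13,-.008,.025),85.2)
ci=imaging.camera_info("wrist");print(ci,-Ro.from_rotvec(ci["rvec"]).inv().apply(ci["tvec"]))
cv2.imwrite("pics/w1.png",imaging.snapshot("wrist"))
E
```

```text
t 2.7 pos [ 0.4879 -0.1088  0.1502] jaw -94.89 j1,j6 [-12.7  82.2] F [-0.7 -1.2 -0.1] gap 0.699
 slide [ 0.1252 -0.0011 -0.0002]
 roll rad -0.0016 alt 3.14
{'K': array([[284.72220519,   0.        , 260.67676083],
       [  0.        , 284.72220519, 189.85210979],
       [  0.        ,   0.        ,   1.        ]]), 'k1': -9.694785893006e-07, 'rvec': array([-1.96424561,  2.14044934,  0.34408286]), 'tvec': array([-0.0668203 ,  0.45404937,  0.45827443])} [ 0.567214   -0.11553862  0.29250699]
```

View pics/w1.png

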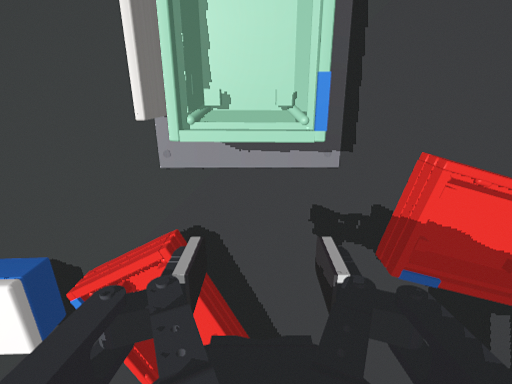

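```bash
python3 - <<'E'
from h import *
ci=imaging.camera_info("wrist")
for z in (.036,.05,.083):print(z,unproj([[180,231],[422,153],[378,255]],z,ci).round(3).tolist())
P=[rel(PL,[*p[:2],0])[:2].round(3) for p in unproj([[160,167],[338,166]],.005,ci)];print(P)
P=[rel(PL,[*p[:2],0])[:2].round(4) for p in unproj([[169,142],[326,141]],.083,ci)];print(P)
print(rel(PL,[*telemetry.sense()["position"][:2],0]))
E
```

```text
0.036 [[0.447, -0.025, 0.036], [0.505, -0.258, 0.036], [0.402, -0.222, 0.036]]
0.05 [[0.453, -0.03, 0.05], [0.509, -0.25, 0.05], [0.411, -0.217, 0.05]]
0.083 [[0.469, -0.041, 0.083], [0.517, -0.232, 0.083], [0.432, -0.203, 0.083]]
[array([-0.121,  0.095]), array([-0.12 , -0.089])]
[array([-0.0827,  0.058 ]), array([-0.0822, -0.0572])]
[-0.1301606 -0.0090456  0.0838   ]
```

Call:
play_rows([
  [0.04,0,0],
  [0.08,0,0],
  [0.105,0,0],
  [0.12,0,0],
  [0.125,0,0],
  [0.125,0,-0.005],
  [0.125,0,-0.01],
  [0.125,0,-0.015],
  [0.125,0,-0.02],
  [0.125,0,-0.024],
  [0.125,0,-0.028],
  [0.125,0,-0.032],
  [0.125,0,-0.036],
  [0.125,0,-0.039],
  [0.125,0,-0.042],
  [0.125,0,-0.045],
  [0.125,0,-0.047],
  [0.125,0,-0.049],
], gripper=[0.05,0.05,0.05,0.05,0.05,0.05,0.05,0.05,0.05,0.05,0.05,0.05,0.05,0.05,0.05,0.05,0.05,0.05], roll=[0,0,0,0,0,0,0,0,0,0,0,0,0,0,0,0,0,0])

```text
clock: 4.55
position: [0.5368, -0.1129, 0.0251]
tcp_rot: [98.4, 90.0, -86.5]
ft_force: [-2.2, -0.2, -1.4]
finger_gap: 0.588
```

```bash
python3 - <<'E'
from h import *
go(plate(-.076,-.008,.025),85.2)
E
```

```text
t 4.55 pos [ 0.5368 -0.1129  0.0251] jaw -94.89 j1,j6 [-12.   82.9] F [-2.2 -0.2 -1.4] gap 0.588
 slide [ 0.0001 -0.0011 -0.0051]
 roll rad -0.0017 alt 3.1399
```

Call:
play_rows([
  [0,0,-0.001],
  [0,0,-0.002],
  [0,0,-0.003],
  [0,0,-0.004],
  [0,0,-0.005],
], gripper=[0.05,0.05,0.05,0.05,0.05], roll=[0,0,0,0,0])

```text
clock: 5.05
position: [0.5406, -0.1132, 0.0249]
tcp_rot: [-1.5, 89.9, 173.6]
ft_force: [-9.3, 0.4, 3.6]
finger_gap: 0.583
```

Call:
play_rows([
  [0,0,-0.001],
  [0,0,-0.002],
  [0,0,-0.002],
], gripper=[0.05,0.05,0.05], roll=[0,0,0])

```text
clock: 5.35
position: [0.5404, -0.1131, 0.0244]
tcp_rot: [-3.2, 89.6, 171.9]
ft_force: [-8.3, 0.7, 2.9]
finger_gap: 0.587
```

Call:
play_rows([
  [0,0,-0.001],
  [0,0,-0.002],
  [0,0,-0.002],
], gripper=[0.05,0.05,0.05], roll=[0,0,0])

```text
clock: 5.65
position: [0.5402, -0.113, 0.0241]
tcp_rot: [-3.4, 89.4, 171.7]
ft_force: [-9.5, -0.1, 4.9]
finger_gap: 0.588
```

Call:
play_rows([
  [0,0,0.01],
  [0,0,0.03],
  [-0.03,0,0.04],
  [-0.07,0,0.04],
  [-0.11,0,0.04],
  [-0.125,0,0.04],
], gripper=[0.07,0.07,0.07,0.07,0.07,0.07], roll=[0,0,0,0,0,0])

```text
clock: 6.25
position: [0.504, -0.1103, 0.1535]
tcp_rot: [2.3, 89.8, 177.4]
ft_force: [-0.0, 0.1, -0.9]
finger_gap: 0.82
```

```bash
python3 - <<'E'
from h import *
go(plate(.02,-.105,.15),-4.8);print(telemetry.sense()["tcp_rot"])
E
```

```text
t 6.25 pos [ 0.504  -0.1103  0.1535] jaw -94.88 j1,j6 [-12.5  82.4] F [-0.   0.1 -0.9] gap 0.82
 slide [ 0.003   0.0956 -0.1342]
 roll rad 1.5694 alt -1.5722
[  2.3019132   89.769923   177.42121543]
```

Call:
play_rows([
  [0,0.03,-0.03],
  [0,0.07,-0.07],
  [0.003,0.0956,-0.1],
  [0.003,0.0956,-0.1342],
  [0.003,0.0956,-0.1342],
  [0.003,0.0956,-0.1342],
  [0.003,0.0956,-0.1342],
  [0.003,0.0956,-0.1342],
  [0.003,0.0956,-0.1342],
  [0.003,0.0956,-0.1342],
  [0.003,0.0956,-0.1342],
  [0.003,0.0956,-0.1342],
  [0.003,0.0956,-0.1342],
  [0.003,0.0956,-0.1342],
], gripper=[0.0854,0.0854,0.0854,0.0854,0.0854,0.0854,0.0854,0.0854,0.0854,0.0854,0.0854,0.0854,0.0854,0.0854], roll=[-0.14,-0.28,-0.42,-0.56,-0.7,-0.84,-0.98,-1.12,-1.26,-1.4,-1.53,-1.5722,-1.5722,-1.5722])

```text
clock: 7.65
position: [0.6297, -0.217, 0.1501]
tcp_rot: [-84.7, 89.8, -179.5]
ft_force: [-0.4, 0.1, 0.0]
finger_gap: 0.997
```

```bash
python3 - <<'E'
from h import *
go(plate(.02,-.105,.025),-4.8);print(telemetry.sense()["tcp_rot"])
go(plate(.02,-.048,.025),-4.8)
E
```

```text
t 7.65 pos [ 0.6297 -0.217   0.1501] jaw -4.89 j1,j6 [-19.1 -14.2] F [-0.4  0.1  0. ] gap 0.997
 slide [ 1.251e-01  2.000e-04 -1.000e-04]
 roll rad -0.0016 alt 3.14
[ -84.65017448   89.81915639 -179.54370806]
t 7.65 pos [ 0.6297 -0.217   0.1501] jaw -4.89 j1,j6 [-19.1 -14.2] F [-0.4  0.1  0. ] gap 0.997
 slide [ 1.251e-01  1.000e-04 -5.710e-02]
 roll rad -0.0016 alt 3.14
```

Call:
play_rows([
  [0.04,0,0],
  [0.08,0,0],
  [0.105,0,0],
  [0.12,0,0],
  [0.125,0,0],
  [0.125,0,-0.006],
  [0.125,0,-0.012],
  [0.125,0,-0.018],
  [0.125,0,-0.022],
  [0.125,0,-0.026],
  [0.125,0,-0.03],
  [0.125,0,-0.034],
  [0.125,0,-0.038],
  [0.125,0,-0.041],
  [0.125,0,-0.044],
  [0.125,0,-0.046],
  [0.125,0,-0.048],
  [0.125,0,-0.05],
], gripper=[0.0854,0.0854,0.0854,0.0854,0.0854,0.0854,0.0854,0.0854,0.0854,0.0854,0.0854,0.0854,0.0854,0.0854,0.0854,0.0854,0.0854,0.0854], roll=[0,0,0,0,0,0,0,0,0,0,0,0,0,0,0,0,0,0])

```text
clock: 9.45
position: [0.6336, -0.1672, 0.0252]
tcp_rot: [-82.0, 89.8, -176.9]
ft_force: [-1.0, -3.5, 1.7]
finger_gap: 1.004
```

Call:
play_rows([
  [0,0,-0.001],
  [0,0,-0.002],
  [0,0,-0.003],
  [0,0,-0.004],
  [0,0,-0.005],
], gripper=[0.0854,0.0854,0.0854,0.0854,0.0854], roll=[0,0,0,0,0])

```text
clock: 9.95
position: [0.634, -0.1621, 0.0251]
tcp_rot: [-82.3, 89.8, -177.2]
ft_force: [-0.5, -3.7, 1.7]
finger_gap: 0.997
```

Call:
play_rows([
  [0,0,-0.001],
  [0,0,-0.002],
  [0,0,-0.003],
], gripper=[0.0854,0.0854,0.0854], roll=[0,0,0])

```text
clock: 10.25
position: [0.6343, -0.1591, 0.0251]
tcp_rot: [-82.4, 89.8, -177.3]
ft_force: [-1.1, -3.2, 1.1]
finger_gap: 1.008
```

Call:
play_rows([
  [0,0,-0.001],
  [0,0,-0.002],
  [0,0,-0.002],
], gripper=[0.0854,0.0854,0.0854], roll=[0,0,0])

```text
clock: 10.55
position: [0.6345, -0.1573, 0.0252]
tcp_rot: [-72.3, 89.8, -167.2]
ft_force: [-0.8, -5.1, 1.3]
finger_gap: 1.0
```

```bash
python3 - <<'E'
from h import *
go(plate(.02,-.048,.025),-4.8);print(telemetry.sense()["tcp_rot"])
E
```

```text
t 10.55 pos [ 0.6345 -0.1573  0.0252] jaw -4.88 j1,j6 [-14.   -9.1] F [-0.8 -5.1  1.3] gap 1.0
 slide [0.0002 0.0001 0.0028]
 roll rad -0.0014 alt 3.1402
[ -72.2997595    89.82253654 -167.18046244]
```

Call:
play_rows([
  [0,0,-0.001],
  [0,0,-0.002],
  [0,0,-0.003],
], gripper=[0.0854,0.0854,0.0854], roll=[0,0,0])

```text
clock: 10.85
position: [0.6346, -0.157, 0.0253]
tcp_rot: [-27.1, 89.7, -121.8]
ft_force: [-3.5, -22.7, 0.0]
finger_gap: 1.002
```

Call:
play_rows([
  [0,0,-0.001],
  [0,0,-0.002],
  [0,0,-0.002],
], gripper=[0.0854,0.0854,0.0854], roll=[0,0,0])

```text
clock: 11.15
position: [0.6347, -0.1572, 0.0253]
tcp_rot: [-15.2, 89.6, -109.9]
ft_force: [-2.6, -15.8, 0.2]
finger_gap: 1.002
```

Call:
play_rows([
  [0,0,0.02],
  [0,0,0.045],
  [-0.04,0,0.045],
  [-0.08,0,0.045],
  [-0.12,0,0.045],
  [-0.15,0,0.045],
  [-0.15,0,0.045],
  [-0.15,0,0.045],
], gripper=[0.0854,0.0854,0.07,0.06,0.05,0.05,0.04,0.04], roll=[0,0,0,0,0,0,0,0])

```text
clock: 11.95
position: [0.6316, -0.2004, 0.1761]
tcp_rot: [-7.6, 89.6, -102.3]
ft_force: [-1.1, -0.2, -0.3]
finger_gap: 0.47
```

```bash
python3 - <<'E'
from h import *
import h
p=plate(-.0005,.003,0);h.PL=[p[0],p[1],-.0838];print(h.PL)
t=plate(.02-.057,.0205-.0535,.15);print("grip",t)
go(t,85.2)
ci=imaging.camera_info("top");a=imaging.snapshot("top")
cv2.imwrite("pics/tc2.png",cv2.resize(a[140:230,220:320],None,fx=6,fy=6,interpolation=2))
E
```

```text
[np.float64(0.6181528604459126), np.float64(-0.10756867651993302), -0.0838]
grip [ 0.57852054 -0.1373559   0.15      ]
t 11.95 pos [ 0.6316 -0.2004  0.1761] jaw -4.72 j1,j6 [-17.5 -12.6] F [-1.1 -0.2 -0.3] gap 0.47
 slide [ 0.0257 -0.0581 -0.0586]
 roll rad -1.5693 alt 1.5723
```

View pics/tc2.png

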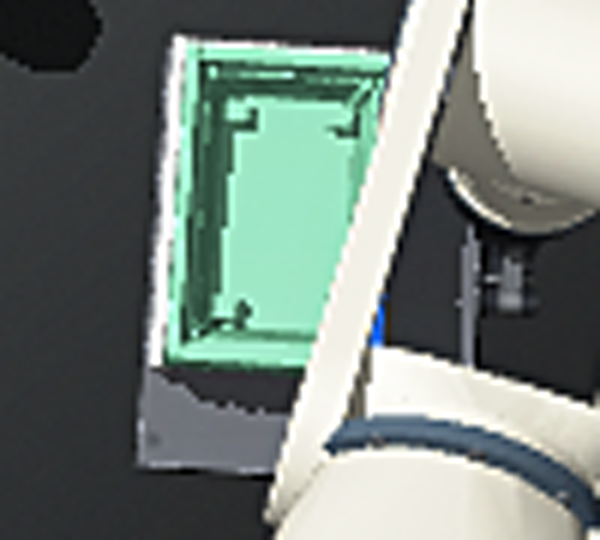

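Overhead crop shows the green stack flush against both white fences (left edge ~x=175, top ~y=42). Moving above the blue insert.

Call:
play_rows([
  [0,-0.01,-0.01],
  [0,-0.03,-0.03],
  [0,-0.0581,-0.0586],
  [0.01,-0.0581,-0.0586],
  [0.0257,-0.0581,-0.0586],
  [0.0257,-0.0581,-0.0586],
  [0.0257,-0.0581,-0.0586],
  [0.0257,-0.0581,-0.0586],
  [0.0257,-0.0581,-0.0586],
  [0.0257,-0.0581,-0.0586],
  [0.0257,-0.0581,-0.0586],
  [0.0257,-0.0581,-0.0586],
  [0.0257,-0.0581,-0.0586],
  [0.0257,-0.0581,-0.0586],
], gripper=[0.04,0.04,0.04,0.04,0.04,0.04,0.04,0.04,0.04,0.04,0.04,0.04,0.04,0.04], roll=[0.14,0.28,0.42,0.56,0.7,0.84,0.98,1.12,1.26,1.4,1.53,1.5723,1.5723,1.5723])

```text
clock: 13.4
position: [0.5769, -0.137, 0.1476]
tcp_rot: [49.7, 89.5, -135.0]
ft_force: [-0.6, -0.0, 0.3]
finger_gap: 0.47
```

```bash
sed -i 's/^PL=.*/PL=[.6182,-.1076,-.0838]/' h.py; python3 - <<'E'
from h import *
go(plate(-.037,-.033,.075),85.2);print(telemetry.sense()["tcp_rot"])
ci=imaging.camera_info("wrist");a=imaging.snapshot("wrist")
hs=cv2.cvtColor(a,cv2.COLOR_BGR2HSV);m=cv2.inRange(hs,(105,150,100),(130,255,255))
n,l,st,c=cv2.connectedComponentsWithStats(m)
for i in range(1,n):
  if st[i,4]>60: print(st[i],c[i],unproj(c[i],.083,ci), "plate frame",rel(PL,[*unproj(c[i],.083,ci)[0][:2],0]))
hm=[.0200,.0205]
L=[[sx*.085+.02,sy*.0575+.0205,.083] for sx in(-1,1) for sy in(-1,1)]
L+=[[-.037,-.033,.083]]
for p in proj(T(PL,L),ci): cv2.circle(a,tuple(int(round(v)) for v in p),3,(0,0,255),1)
print(proj(T(PL,L),ci).round(0).tolist())
cv2.imwrite("pics/w2.png",a)
E
```

```text
t 13.4 pos [ 0.5769 -0.137   0.1476] jaw -94.71 j1,j6 [-13.3  81.7] F [-0.6 -0.   0.3] gap 0.47
 slide [ 0.0726 -0.0002 -0.0021]
 roll rad 0.0016 alt -3.14
[  49.72544297   89.52354228 -134.98425643]
[257 175  11  48 469] [261.55010661 198.79957356] [[ 0.58033754 -0.13840975  0.083     ]] plate frame [-0.03515075 -0.03387079  0.0838    ]
[   0  321   54   44 1582] [ 25.54424779 337.62262958] [[0.46292797 0.08919843 0.083     ]] plate frame [-0.17119957  0.18311126  0.0838    ]
[[265.0, 233.0], [122.0, 234.0], [267.0, -14.0], [80.0, -15.0], [260.0, 201.0]]
```

View pics/w2.png

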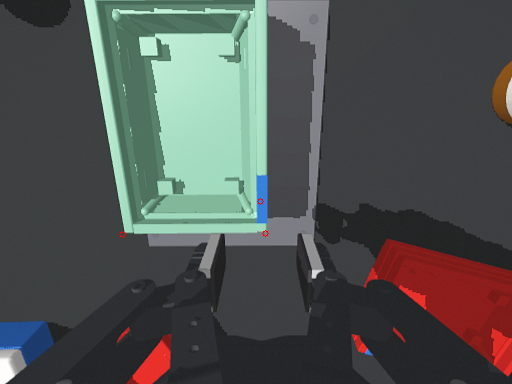

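The blue insert at (261,199) matches the predicted grip point (260,201). Descending.

Call:
play_rows([
  [0,0.001,-0.0026],
  [0.01,0.001,-0.0026],
  [0.03,0.001,-0.0026],
  [0.045,0.001,-0.0026],
  [0.055,0.001,-0.0026],
  [0.06,0.001,-0.0026],
  [0.06,0.001,-0.0026],
], gripper=[0.025,0.025,0.025,0.025,0.025,0.025,0.025], roll=[0,0,0,0,0,0,0])

```text
clock: 14.15
position: [0.579, -0.1385, 0.0871]
tcp_rot: [46.1, 89.5, -138.6]
ft_force: [-0.0, -0.1, 0.1]
finger_gap: 0.293
```

```bash
python3 - <<'E'
from h import *
go(plate(-.0365,-.034,.0755),85.2);s=telemetry.sense();print(s["tcp_rot"],s["moment"])
ci=imaging.camera_info("wrist");a=imaging.snapshot("wrist")
cv2.imwrite("pics/w3.png",a[100:384,60:460])
E
```

```text
t 14.15 pos [ 0.579  -0.1385  0.0871] jaw -94.71 j1,j6 [-13.4  81.7] F [-0.  -0.1  0.1] gap 0.293
 slide [ 0.0116 -0.0002 -0.0001]
 roll rad 0.0015 alt -3.1401
[  46.1424946    89.49985591 -138.57358866] [ 0.0282395  -0.02269144 -0.01513416]
```

View pics/w3.png

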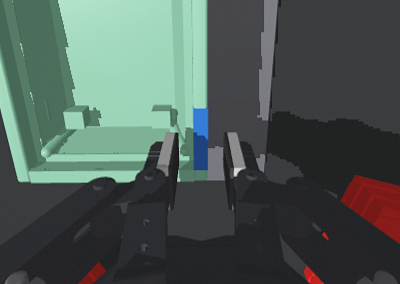

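Fingers straddle the rim at the insert (crop ~x=200, y=140), well centred. Going down and closing gently.

Call:
play_rows([
  [0.004,0,0],
  [0.008,0,0],
  [0.011,0,0],
  [0.011,0,0],
  [0.011,0,0],
  [0.011,0,0],
  [0.011,0,0],
  [0.011,0,0],
  [0.011,0,0],
  [0.011,0,0],
  [0.011,0,0],
], gripper=[0.025,0.025,0.025,0.025,0.0,0.0,0.0,0.0,0.0,0.0,0.0], roll=[0,0,0,0,0,0,0,0,0,0,0], force=20)

```text
clock: 15.3
position: [0.5793, -0.1387, 0.0769]
tcp_rot: [52.3, 89.5, -132.4]
ft_force: [-0.3, 1.2, 1.8]
finger_gap: 0.083
```

```bash
cat >> h.py <<'E'
def wcheck(name=None):
    s=telemetry.sense();R=Ro.from_euler("xyz",s["tcp_rot"],degrees=True).as_matrix()
    print("pos",s["position"].round(4),"toolx",R[:,0].round(4),"F",s["ft_force"].round(1),"M",s["moment"].round(2),"gap",round(s["finger_gap"],3))
    a=imaging.snapshot("wrist")
    if name: cv2.imwrite(name,a)
    return a,imaging.camera_info("wrist")
E
python3 - <<'E'
from h import *
a,ci=wcheck("pics/w4.png")
E
```

```text
pos [ 0.5793 -0.1387  0.0769] toolx [-0.0055 -0.006  -1.    ] F [-0.3  1.2  1.8] M [0.14 0.05 0.06] gap 0.083
```

Call:
play_rows([
  [-0.001,0,0],
  [-0.002,0,0],
  [-0.003,0,0],
  [-0.004,0,0],
  [-0.005,0,0],
  [-0.005,0,0],
], gripper=[0,0,0,0,0,0], roll=[0,0,0,0,0,0])

```text
clock: 15.95
position: [0.5792, -0.1386, 0.0819]
tcp_rot: [49.5, 89.5, -135.2]
ft_force: [-0.1, 1.8, -1.2]
finger_gap: 0.084
```

```bash
python3 - <<'E'
from h import *
a,ci=wcheck("pics/w5.png")
b=cv2.imread("pics/w4.png")
cv2.imwrite("pics/cmp.png",np.hstack([b[:260,:290],a[:260,:290]]))
E
```

```text
pos [ 0.5792 -0.1386  0.0819] toolx [-0.006  -0.0059 -1.    ] F [-0.1  1.8 -1.2] M [0.17 0.22 0.14] gap 0.084
```

View pics/cmp.png

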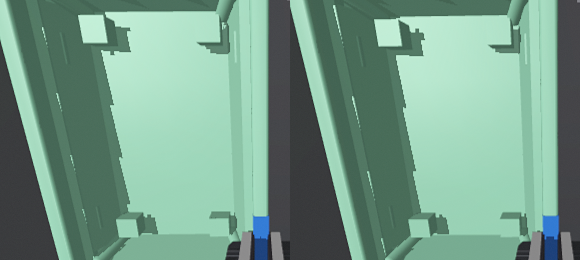

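Far features (e.g. block 92,28 → 102,32) shifted while the grip point didn't: the tray is tipping in the pads, with a pull of only 3 N. Continuing slowly.

Call:
play_rows([
  [-0.001,0,0],
  [-0.002,0,0],
  [-0.003,0,0],
  [-0.004,0,0],
  [-0.005,0,0],
  [-0.006,0,0],
  [-0.007,0,0],
  [-0.008,0,0],
  [-0.009,0,0],
  [-0.01,0,0],
], gripper=[0,0,0,0,0,0,0,0,0,0], roll=[0,0,0,0,0,0,0,0,0,0])

```text
clock: 17.0
position: [0.5793, -0.1385, 0.092]
tcp_rot: [51.2, 89.5, -133.6]
ft_force: [-0.1, 0.2, -0.3]
finger_gap: 0.087
```

```bash
python3 - <<'E'
from h import *
a,ci=wcheck("pics/w6.png")
b=cv2.imread("pics/w4.png")
g=[cv2.cvtColor(x,cv2.COLOR_BGR2GRAY) for x in (b,cv2.imread("pics/w5.png"),a)]
p=np.float32([[[105,14]],[[220,40]],[[145,215]],[[235,213]],[[197,120]]])
# find tray tilt: template shifts
for q in p.reshape(-1,2).astype(int):
  t=g[0][max(0,q[1]-12):q[1]+12,q[0]-12:q[0]+12];o=(q[0]-12,max(0,q[1]-12))
  print(q,[ (np.array(cv2.minMaxLoc(cv2.matchTemplate(x,t,5))[3])-o).tolist() for x in g[1:]])
E
```

```text
pos [ 0.5793 -0.1385  0.092 ] toolx [-0.0056 -0.0059 -1.    ] F [-0.1  0.2 -0.3] M [-0.07  0.07 -0.03] gap 0.087
[105  14] [[5, 4], [8, 4]]
[220  40] [[1, 2], [4, 2]]
[145 215] [[2, 0], [3, -1]]
[235 213] [[1, 1], [1, 0]]
[197 120] [[-54, -23], [-23, -2]]
```

```bash
python3 - <<'E'
from h import *
t=imaging.snapshot("top");s=imaging.snapshot("scene")
w=cv2.imread("pics/w6.png")[:,60:330]
f=cv2.resize(s[170:270,190:310],(480,400),interpolation=2)
cv2.imwrite("pics/cmp2.png",np.hstack([cv2.copyMakeBorder(w,0,16,0,0,0),f]))
E
```

```text
(no output)
```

View pics/cmp2.png

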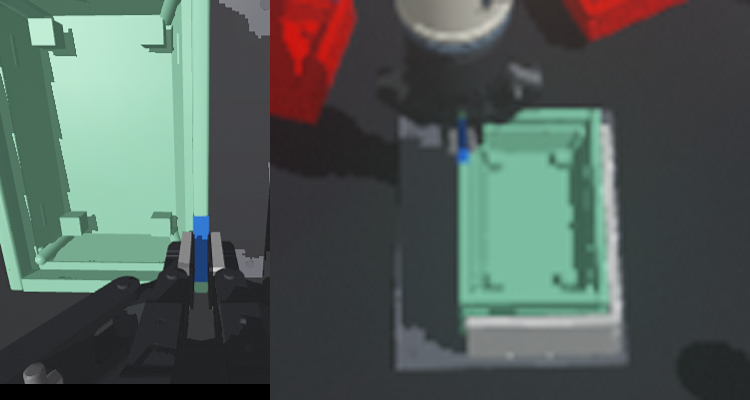

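```bash
cat >> h.py <<'E'
FE=[[105,14],[120,50],[220,40],[145,215],[118,237],[237,213],[165,235],[120,185],[127,205]]
def tilt(cur):
    """tray rotation (about plate x, y; deg) relative to w4 from tracked floor features, camera frame motion"""
    b=cv2.imread("pics/w4.png",0);g=cv2.cvtColor(cur,cv2.COLOR_BGR2GRAY)
    m=np.zeros_like(b);cv2.fillPoly(m,[np.int32([[75,5],[222,5],[240,235],[110,238]])],255)
    p=cv2.goodFeaturesToTrack(b,40,.02,6,mask=m)
    q,st,er=cv2.calcOpticalFlowPyrLK(b,g,p,None,winSize=(25,25),maxLevel=3)
    r,st2,_=cv2.calcOpticalFlowPyrLK(g,b,q,None,winSize=(25,25),maxLevel=3)
    ok=(st.ravel()>0)&(np.linalg.norm((r-p).reshape(-1,2),axis=1)<.7);p=p.reshape(-1,2)[ok];q=q.reshape(-1,2)[ok]
    # camera pose of w4 reconstructed from current info, shifted to w4 tool position
    ci=dict(imaging.camera_info("wrist"));s=telemetry.sense()
    R=Ro.from_rotvec(ci["rvec"]);d=np.array([.5793,-.1387,.0769])-s["position"];ci["tvec"]=ci["tvec"]-R.apply(d)
    P=unproj(p,.052,ci);G=np.array([.5793,-.1387,.081]);A=Ro.from_euler("z",PL[2])
    f=lambda v:(proj(G+A.apply([v[3],0,v[2]])+(A*Ro.from_euler("xyz",[v[0],v[1],0])*A.inv()).apply(P-G),ci)-q).ravel()
    o=least_squares(f,[0,0,0,0],loss="soft_l1",f_scale=1.0,x_scale=[.01,.01,.001,.001])
    v=o.x;dz=s["position"][2]-.0769
    C=lambda x,y:(Ro.from_euler("xyz",[v[0],v[1],0]).apply([x+.057,y+.0535,0])[2]+dz+v[2])*1000
    print("n",len(p),"rms",np.sqrt(np.mean(f(v)**2)).round(2),"roll,pitch deg",np.degrees(v[:2]).round(2),"slip",v[2:].round(4),"lift(mm) blue %.1f far %.1f  +x-y %.1f -x+y %.1f"%(C(-.085,-.0575),C(.085,.0575),C(.085,-.0575),C(-.085,.0575)))
E
python3 - <<'E'
from h import *
for n in ("w5","w6"): tilt(cv2.imread(f"pics/{n}.png"))
E
```

```text
n 38 rms 1.66 roll,pitch deg [-0.37  0.82] slip [-0.0016 -0.0008] lift(mm) blue 13.9 far 10.7  +x-y 11.5 -x+y 13.2
n 35 rms 2.3 roll,pitch deg [-1.6   2.29] slip [0.0001 0.001 ] lift(mm) blue 16.4 far 6.4  +x-y 9.6 -x+y 13.2
```

Call:
play_rows([
  [0,0,0],
  [0,0,0],
  [0,0,0],
  [0,0,0],
], gripper=[0.0075,0.0076,0.0077,0.0078], roll=[0,0,0,0])

```text
clock: 17.55
position: [0.5793, -0.1385, 0.0919]
tcp_rot: [50.8, 89.5, -133.9]
ft_force: [-0.9, 0.0, -0.3]
finger_gap: 0.091
```

```bash
python3 - <<'E'
from h import *
a,ci=wcheck("pics/w7.png");tilt(a)
E
```

```text
pos [ 0.5793 -0.1385  0.0919] toolx [-0.0057 -0.0059 -1.    ] F [-0.9  0.  -0.3] M [-0.03  0.06 -0.05] gap 0.091
n 39 rms 1.75 roll,pitch deg [-2.35  2.79] slip [-0.0002  0.0013] lift(mm) blue 16.4 far 3.4  +x-y 8.1 -x+y 11.7
```

Call:
play_rows([
  [0,0,0],
  [0,0,0],
  [0,0,0],
  [0,0,0],
], gripper=[0.0079,0.008,0.0081,0.0081], roll=[0,0,0,0])

```text
clock: 18.0
position: [0.5794, -0.1385, 0.092]
tcp_rot: [51.4, 89.5, -133.3]
ft_force: [-0.6, -0.2, 0.1]
finger_gap: 0.098
```

```bash
python3 - <<'E'
from h import *
a,ci=wcheck("pics/w8.png");tilt(a)
E
```

```text
pos [ 0.5794 -0.1385  0.092 ] toolx [-0.0056 -0.006  -1.    ] F [-0.6 -0.2  0.1] M [-0.02 -0.02  0.  ] gap 0.098
n 35 rms 2.57 roll,pitch deg [-3.7   4.61] slip [-0.0009  0.0019] lift(mm) blue 16.6 far -4.4  +x-y 3.0 -x+y 9.2
```

Call:
play_rows([
  [0,0,0],
  [-0.001,0,0],
  [-0.002,0,0],
  [-0.003,0,0],
  [-0.004,0,0],
  [-0.005,0,0],
  [-0.006,0,0],
  [-0.007,0,0],
  [-0.007,0,0],
  [-0.007,0,0],
], gripper=[0.0078,0.0077,0.0077,0.0077,0.0077,0.0077,0.0077,0.0077,0.0077,0.0077], roll=[0,0,0,0,0,0,0,0,0,0])

```text
clock: 19.05
position: [0.5794, -0.1385, 0.099]
tcp_rot: [51.4, 89.5, -133.3]
ft_force: [-0.3, 0.3, -0.7]
finger_gap: 0.092
```

```bash
python3 - <<'E'
from h import *
a,ci=wcheck("pics/w9.png");tilt(a)
E
```

```text
pos [ 0.5794 -0.1385  0.099 ] toolx [-0.0056 -0.0059 -1.    ] F [-0.3  0.3 -0.7] M [-0.02  0.05 -0.01] gap 0.092
n 31 rms 4.44 roll,pitch deg [-4.14  4.86] slip [-0.0011  0.0017] lift(mm) blue 23.6 far 1.0  +x-y 9.2 -x+y 15.4
```

Call:
play_rows([
  [0,0,0],
  [-0.001,0,0],
  [-0.002,0,0],
  [-0.003,0,0],
  [-0.004,0,0],
  [-0.005,0,0],
  [-0.005,0,0],
  [-0.005,0,0],
], gripper=[0.0079,0.008,0.008,0.008,0.008,0.008,0.008,0.008], roll=[0,0,0,0,0,0,0,0])

```text
clock: 19.9
position: [0.5794, -0.1385, 0.104]
tcp_rot: [51.4, 89.5, -133.3]
ft_force: [-0.2, -0.1, -0.2]
finger_gap: 0.094
```

```bash
python3 - <<'E'
from h import *
a,ci=wcheck("pics/w10.png");tilt(a)
s=imaging.snapshot("scene")
f=cv2.resize(s[170:270,190:310],(480,400),interpolation=2)
cv2.imwrite("pics/cmp3.png",np.hstack([a[:,60:320],cv2.resize(f,(461,384))]))
E
```

```text
pos [ 0.5794 -0.1385  0.104 ] toolx [-0.0056 -0.0059 -1.    ] F [-0.2 -0.1 -0.2] M [-0.05  0.01  0.05] gap 0.094
n 29 rms 1.31 roll,pitch deg [-5.64  6.54] slip [-0.0007  0.0022] lift(mm) blue 29.9 far -0.7  +x-y 10.5 -x+y 18.7
```

View pics/cmp3.png

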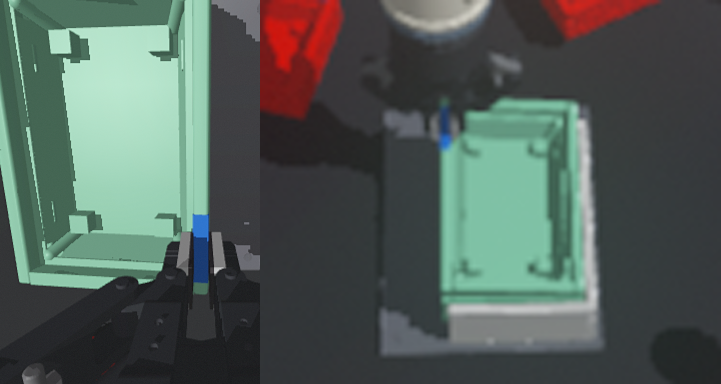

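Call:
play_rows([
  [0,0,0],
  [0,0,0],
  [0,0,0],
  [0,0,0],
  [0,0,0],
  [0,0,0],
  [-0.001,0,0],
  [-0.003,0,0],
  [-0.005,0,0],
  [-0.005,0,0],
], gripper=[0.0076,0.0074,0.007,0.006,0.004,0,0,0,0,0], roll=[0,0,0,0,0,0,0,0,0,0], force=60)

```text
clock: 21.0
position: [0.5797, -0.1385, 0.1093]
tcp_rot: [55.0, 89.5, -129.7]
ft_force: [-1.3, 0.2, -0.8]
finger_gap: 0.067
```

```bash
python3 - <<'E'
from h import *
a,ci=wcheck("pics/w11.png");tilt(a)
E
```

```text
pos [ 0.5797 -0.1385  0.1093] toolx [-0.0051 -0.0061 -1.    ] F [-1.3  0.2 -0.8] M [-0.08  0.06  0.  ] gap 0.067
n 32 rms 2.1 roll,pitch deg [-4.7   6.24] slip [-0.001   0.0023] lift(mm) blue 34.6 far 6.8  +x-y 16.1 -x+y 25.2
```

Call:
play_rows([
  [-0.001,0,0],
  [-0.003,0,0],
  [-0.005,0,0],
  [-0.008,0,0],
  [-0.011,0,0],
  [-0.014,0,0],
  [-0.018,0,0],
  [-0.022,0,0],
  [-0.027,0,0],
  [-0.033,0,0],
  [-0.04,0,0],
  [-0.048,0,0],
  [-0.057,0,0],
  [-0.067,0,0],
  [-0.077,0,0],
  [-0.087,0,0],
  [-0.096,0,0],
  [-0.103,0,0],
  [-0.108,0,0],
  [-0.11,0,0],
], gripper=[0,0,0,0,0,0,0,0,0,0,0,0,0,0,0,0,0,0,0,0], roll=[0,0,0,0,0,0,0,0,0,0,0,0,0,0,0,0,0,0,0,0])

```text
clock: 23.05
position: [0.5803, -0.1378, 0.2197]
tcp_rot: [56.9, 89.6, -127.8]
ft_force: [0.5, 0.1, -1.0]
finger_gap: 0.064
```

```bash
python3 - <<'E'
from h import *
a,ci=wcheck("pics/w12.png");tilt(a)
# targets: scanner yaw 61.5, glass .703,.339
for yaw in (61.5,):
  u=np.array([np.cos(np.radians(yaw)),np.sin(np.radians(yaw))]);spot=np.array([.703,.339])-.075*u
  # tray rotation: world = Rz(yaw)*Rxyz(roll,pitch)
  for rp in ([-4.2,5.8],):
    R=Ro.from_euler("z",yaw,degrees=True)*Ro.from_euler("xyz",[*rp,0],degrees=True)
    g=np.r_[spot,.167]+R.apply([-.057-.07,-.0535,.036-.012])
    tcp=g-[0,0,.0061]; print("spot",spot,"TCP target",tcp)
    go(tcp,yaw+90)
    go(tcp-np.r_[u*.06,0],yaw+90)
E
```

```text
pos [ 0.5803 -0.1378  0.2197] toolx [-0.0048 -0.0061 -1.    ] F [ 0.5  0.1 -1. ] M [-0.    0.04 -0.02] gap 0.064
n 30 rms 1.61 roll,pitch deg [-4.49  5.44] slip [-0.0016  0.0016] lift(mm) blue 144.1 far 119.0  +x-y 128.0 -x+y 135.2
spot [0.66721309 0.27308872] TCP target [0.653613   0.13990327 0.20144535]
t 23.1 pos [ 0.5803 -0.1379  0.2197] jaw -94.72 j1,j6 [-13.3  81.6] F [ 0.9 -0.4 -1.2] gap 0.064
 slide [ 0.0162 -0.283  -0.0503]
 roll rad -1.1557 alt 1.9859
t 23.1 pos [ 0.5803 -0.1379  0.2197] jaw -94.72 j1,j6 [-13.3  81.6] F [ 0.9 -0.4 -1.2] gap 0.064
 slide [ 0.0166 -0.2281 -0.0261]
 roll rad -1.1557 alt 1.9859
```

Call:
play_rows([
  [0,-0.004,0],
  [0,-0.012,-0.001],
  [0,-0.023,-0.002],
  [0,-0.036,-0.004],
  [0,-0.05,-0.006],
  [0,-0.064,-0.007],
  [0,-0.078,-0.009],
  [0,-0.092,-0.01],
  [0,-0.106,-0.012],
  [0,-0.12,-0.014],
  [0,-0.134,-0.015],
  [0,-0.148,-0.017],
  [0,-0.162,-0.019],
  [0,-0.176,-0.02],
  [0,-0.19,-0.022],
  [0,-0.203,-0.023],
  [0,-0.214,-0.025],
  [0,-0.222,-0.026],
  [0,-0.227,-0.026],
  [0,-0.228,-0.026],
], gripper=[0,0,0,0,0,0,0,0,0,0,0,0,0,0,0,0,0,0,0,0], roll=[-0.02,-0.06,-0.12,-0.18,-0.25,-0.32,-0.39,-0.46,-0.53,-0.6,-0.67,-0.74,-0.81,-0.88,-0.95,-1.01,-1.07,-1.11,-1.14,-1.1557])

```text
clock: 25.1
position: [0.6248, 0.0878, 0.2178]
tcp_rot: [-11.6, 89.5, -130.0]
ft_force: [0.5, -0.3, -0.5]
finger_gap: 0.062
```

```bash
python3 - <<'E'
from h import *
a,ci=wcheck("pics/w13.png")
t=imaging.snapshot("top")
cv2.imwrite("pics/fin.png",np.hstack([a[:300],cv2.resize(t[110:260,90:310],(330,300),interpolation=2)[:,:280]]))
E
```

```text
pos [0.6248 0.0878 0.2178] toolx [-0.0052 -0.0062 -1.    ] F [ 0.5 -0.3 -0.5] M [-0.08  0.04  0.04] gap 0.062
```

View pics/fin.png

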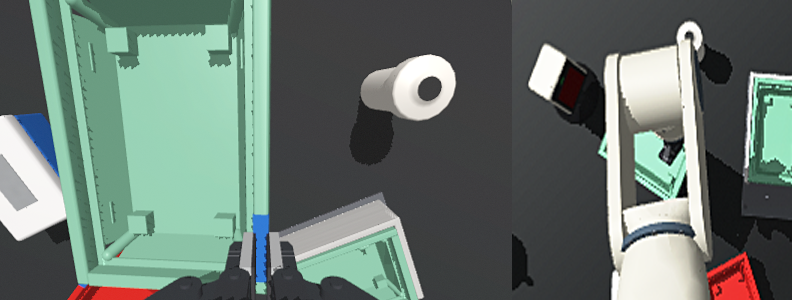

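```bash
python3 - <<'E'
from h import *
yaw=61.5;u=np.array([np.cos(np.radians(yaw)),np.sin(np.radians(yaw))]);spot=np.array([.7035,.340])-.077*u
R=Ro.from_euler("z",yaw,degrees=True)*Ro.from_euler("xyz",[-4.2,5.4,0],degrees=True)
tcp=np.r_[spot,.167]+R.apply([-.127,-.0535,.024])-[0,0,.0061];print(tcp);go(tcp,yaw+90)
tr=np.r_[spot,.167]-R.apply([.07,0,.012])
for c in ([.085,.0575,.036],[.085,-.0575,.036],[.06,.04,0],[.06,-.04,0]): 
  w=tr+R.apply(c); print("scanner frame",rel([.7035+.032*u[0],.34+.032*u[1],np.radians(yaw)],[*w[:2],0])[:2].round(3),w[2].round(3))
E
```

```text
[0.65302506 0.13889953 0.20058193]
t 25.2 pos [0.6248 0.0872 0.218 ] jaw -28.47 j1,j6 [ 8.  36.6] F [ 0.4  0.1 -1.7] gap 0.062
 slide [ 0.0169  0.0002 -0.059 ]
 roll rad 0.0006 alt -3.141
scanner frame [-0.092  0.059] 0.185
scanner frame [-0.091 -0.056] 0.194
scanner frame [-0.12   0.039] 0.153
scanner frame [-0.12  -0.041] 0.159
```

Call:
play_rows([
  [0.001,0,-0.002],
  [0.003,0,-0.006],
  [0.006,0,-0.012],
  [0.009,0,-0.019],
  [0.012,0,-0.027],
  [0.014,0,-0.035],
  [0.016,0,-0.042],
  [0.017,0,-0.049],
  [0.017,0,-0.054],
  [0.017,0,-0.057],
  [0.017,0,-0.059],
  [0.017,0,-0.059],
  [0.017,0,-0.059],
  [0.017,0,-0.059],
  [0.017,0,-0.059],
  [0.017,0,-0.059],
], gripper=[0,0,0,0,0,0,0,0,0,0,0,0,0,0,0,0], roll=[0,0,0,0,0,0,0,0,0,0,0,0,0,0,0,0])

```text
clock: 26.8
position: [0.6528, 0.1388, 0.2006]
tcp_rot: [-9.8, 89.5, -128.3]
ft_force: [-0.4, 1.1, -1.5]
finger_gap: 0.063
```

```bash
python3 - <<'E'
from h import *
a,ci=wcheck("pics/w14.png");tilt_src=a
yaw=61.5;p=telemetry.sense()["position"]
R=Ro.from_euler("z",yaw,degrees=True)*Ro.from_euler("xyz",[-4.2,5.4,0],degrees=True)
o=p+[0,0,.0061]-R.apply([-.057,-.0535,.036])
t=imaging.snapshot("top");s=imaging.snapshot("scene");ct,cs=imaging.camera_info("top"),imaging.camera_info("scene")
L=o+R.apply([[x*.085,y*.0575,.036] for x,y in((1,1),(1,-1),(-1,-1),(-1,1))])
def crop(im,c,r,n):
  x0,y0,w,h=r;f=n/h;m=cv2.resize(im[y0:y0+h,x0:x0+w],None,fx=f,fy=f,interpolation=2)
  q=(proj(L,c)-[x0,y0]+.5)*f;cv2.polylines(m,[np.int32(q)],True,(0,0,255),1);return m
cv2.imwrite("pics/last.png",np.hstack([crop(s,cs,(290,150,140,130),420)[:,:400],crop(t,ct,(100,125,120,130),420)[:,:390]]))
E
```

```text
pos [0.6528 0.1388 0.2006] toolx [-0.005  -0.0063 -1.    ] F [-0.4  1.1 -1.5] M [-0.04 -0.02  0.05] gap 0.063
```

View pics/last.png

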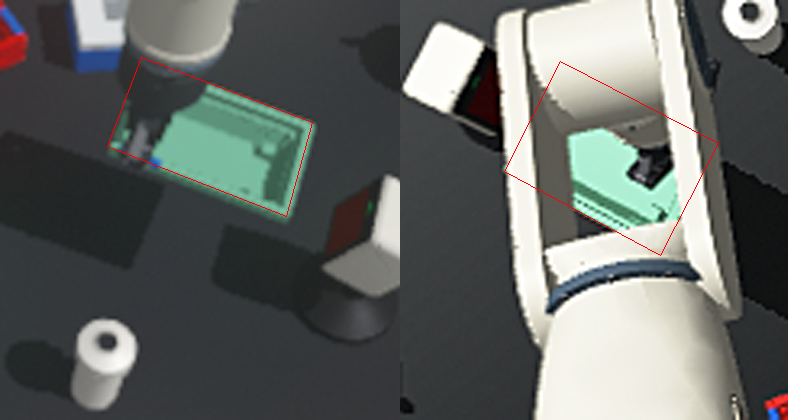

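The projected outline (red) matches the tray in both views. The glass faces the tray end with clear air between them. Handing in.

```bash
python3 - <<'E'
from workcell import order,telemetry
s=telemetry.sense();print(s["clock"],abs(s["joint_vel"]).max(),s["finger_gap"]);print(order.job_done())
E
```

```text
26.95 0.1665231997285876 0.060760026642752964
the job is handed in; nothing more can be done
None
```

The job is handed in at 27 s. The arm is holding the top tray still in front of the scanner, and no verdict was reported.

- **Homing:** I pushed the stack against both fences. Each push ended with the position stuck and the force rising. After the lift, an overhead picture still showed the lower trays flush against the fences.
- **Peel, first try:** Pinched with 20 N at the blue insert, the tray came up more level than wanted, with the blue corner about 16 mm up and the far corner about 6 mm. The pull was only about 3 N, and neither the pull nor the pictures showed the stack lifting.
- **Peel, corrected:** I eased the grip so the far corner settled back into the nest. I then tipped the blue corner to about 30 mm up with the far corner near 0, closed the grip at 60 N and lifted it off.
- **Final checks:** I aimed the label at the scan spot. The projected tray outline matches the scene picture to within a few mm. In the overhead picture the arm hides part of the tray.
- **Weaker points:** The tray hangs about 7° off level (limit 14°). That comes from image tracking good to a degree or two, measured before the last move. The two cameras disagreed on the glass position by about 4–6 mm, and the scanner's yaw is known to about 2°. The label itself was never seen.

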